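Press a push nut home on the hose-guide roller with a hollow punch

TASK

Finish fitting the yellow hose-guide roller: its steel push nut is only started on the spindle. Set the red-handled hollow punch over the spindle onto the nut and push straight down until the nut bites tight on the roller, with the black rubber seal under the roller squeezed by about 2 mm, without crushing the seal. Use the punch, never the fingers, on the nut; then take the punch off, stand it upright on the ledge beside the stand, and leave the other things where they are.

Things in the scene. Friction and masses are not known exactly. Their poses are not given: they have to be found in the camera images.
- stand: Hose-guide stand bolted to the ledge: green base plate 90 x 90 x 12 mm and a plain upright steel spindle 10 mm in diameter rising from its middle to 100 mm above the ledge (top 5 mm tapered to 4 mm diameter). On the spindle, from below: spacers, black seal, yellow roller, nut. Origin: centre of the plate's underside, on the spindle's axis; z up along the spindle.
- spindle_tip (a point): The top end of the spindle, on its axis, 100 mm above the ledge. The yellow roller lower on the spindle (barrel 46 mm wide, flange 60 mm, 40 mm high, about 120 g) rests loosely on the seal; with the spacers under it, its top lies anywhere from 67 to 75 mm above the ledge: where the nut meets it must be felt.
- nut: Toothed steel push nut on the spindle: disc 34 mm in diameter, 4 mm thick, its underside starting 82 to 88 mm above the ledge. It only slides down the spindle, under more than 9 N of push, and bites where it is left: it then holds up to 9 N from below, without springing back. Origin: centre of its underside, on the spindle's axis.
- seal (a joint): Squeeze in m of the black rubber seal ring (40 mm wide) under the roller: 0 free, about 0.0005 at the start, solid at 0.006. It pushes back 2.5 N per mm. The weights of roller and punch (about 1.2 N each) help, so once the nut meets the roller the hand's steady downward push is about 6.5 N plus 2.5 N per mm of squeeze while it moves. Crushed beyond 4.5 mm; good: 1.0 to 3.5 mm left after letting go.
- punch: Hollow setting punch, about 120 g, standing mouth down on the ledge: aluminium foot 40 mm in diameter up to 20 mm, whose shoulder fingertips can rest on, then a red round handle 30 mm in diameter with a closed rounded top, 63 mm high overall. Blind bore 14 mm wide and 42 mm deep, open below. Origin: centre of its underside; z up along its axis.
- can: Green watering can, body 130 mm wide and high, with spout and hoop handle; bystander. Origin: centre of its underside.
- pot: Small terracotta flower pot 90 mm wide, 80 mm high; bystander. Origin: centre of its underside.
- trowel: Plastic hand trowel 260 mm long, orange handle, blue blade, lying flat; bystander. Origin: underside, where handle and blade meet.
- stake: Wooden plant marker stake 160 x 22 x 6 mm lying flat; bystander. Origin: centre of its underside.
- nozzle: Steel spray nozzle 175 mm long with a black squeeze lever, lying on its side; bystander. Origin: underside, near its middle.
- coupling: Orange and grey plastic hose coupling 36 mm wide, 44 mm high, standing; bystander. Origin: centre of its underside.
Not all that is in view belongs to the job. Of the things that look like the punch, take the one that is farthest to the robot's right at the start. Several things look just like the stand: the one meant starts nearest to the robot's base.

How it is judged (in metres and radians):
On the way, in this order (a step that is already met when the one before it is completed fails the run):
1. the punch stands over the spindle on the nut, before the seal is squeezed (horizontal distance between punch and stand below 0.004 m and distance between punch and nut below 0.008 m and value of joint seal below 0.001 m), for 0.1 s.
2. the nut is pushed down by the punch until the seal is squeezed (horizontal distance between punch and stand below 0.004 m and distance between punch and nut below 0.008 m and value of joint seal above 0.001 m), for 0.1 s.
At the end, for the whole second after the job is handed in: The nut bites tight on the roller, so that the seal stays squeezed by 1.0 to 3.5 mm; the punch is off, standing upright (within 0.1 rad) and still on the ledge, 70 to 450 mm from the spindle (value of joint seal between 0.001 and 0.0035 m and height (world z) of punch below 0.004 m and angle between punch's own z axis and vertical below 0.1 rad and horizontal distance between punch and stand between 0.07 and 0.45 m and linear speed of punch below 0.02 m/s); the robot touches nothing.
It fails at once if the seal is crushed (squeezed beyond 4.5 mm) (value of joint seal above 0.0045 m).
It fails at once if the fingers press the nut directly (contact force between the fingers and nut above 3 N).
It fails at once if another thing on the ledge is shoved more than 30 mm (distance of any of can, pot, trowel, stake, nozzle, coupling from where it was at the start of the episode above 0.03 m).
It also fails if it takes over 50 s, if anything falls off the work surface, if the arm or the gripper's body presses on something with over 40 N, if the wrist force passes 120 N, or if a joint passes its speed limit or range.

ROBOT

A 6-joint arm with a two-finger parallel gripper is mounted at the origin on the work surface. World frame = base frame: x ahead of the robot, y to its left, z up, the work surface at z = 0. Lengths are in mm, angles in rad, forces in N, time in s.
With the tool pointing down it reaches from about 275 to 725 mm from the base axis. Payload 5.6 kg.
Tool frame: the origin (TCP) lies midway between the tips of the shut fingers; the grasp point (between the pads) lies 19 mm behind it; z points along the fingers, y is the line along which they close (so a half turn about z gives the same grasp; the last joint's range is limited). The gripper opens to 85 mm and grips with 20 to 120 N. Pads are 22 mm wide; open, the fingers measure 114 mm over their backs; the gripper's body (76 mm by 85 mm) begins 54 mm behind the grasp point. The pads swing forward as they close: fully open they stand 13 mm farther back than shut.
Start: joints at [1.432, 0.255, 0.108, 0, -1.424, -0.285], TCP at [226.148, 501.348, 231.283] pointing down, gripper open.
Joint ranges: [-2.95, 2.95], [-1.21, 1.97], [-1.09, 1.5], [-2.87, 1.71], [-2.94, -0.07], [-3.05, 3.05]. Speed limits (rad/s): [2.57, 2.57, 3.14, 3.14, 3.14, 3.14].

INTERFACE

Orientations are given as a unit quaternion [w, x, y, z].
In Python, from plant import monitor, eyes, hand_in, models gives the robot as it stands. The module is installed in compiled form; this text tells all that it offers.
- The arm moves only by the tool move_arm, never from a script. Its arguments are lists of equal length, an entry for each row: "linear": the shift along the world's x, y, z in cm, a list of three; "turn": the turn, a rotation vector about the world's x, y, z in degrees, a list of three; "fingers": the finger opening in cm, from 0 to 8.54. A call has 1 to 8 rows; each row is the pose to reach, as a shift and turn from the pose commanded when the call began; what a row does not reach only later rows make up. A row lasts 1/10 s, in which the tool goes at most 50 mm and 8.59 degrees, less where a joint would pass 70% of its speed; a pose out of reach is approached as far as the arm can. A call with a gripper value outside its range is refused whole. The fingers move at their own pace and stop on an object; "force" is the grip in N (left out, the last holds). Time passes only in rows, so rows that repeat a pose let the fingers close. It gives the time, the measured TCP pose, the force, the opening and the grip force at its end, in the units of the state.
- monitor.observe(): the state, without advancing time (a new reading comes with each control period).
- eyes.snapshot(name): name is "side" or "top" or "wrist"; returns a dict with "color" (480x640x3 uint8, blue, green, red), "camera_matrix" (3x3 intrinsics, pixels), "xyz" and "orientation" of the camera in the world. Camera axes: x right, y up, looking along -z (the intrinsics and any distortion apply to the point x, -y, -z); pixel columns grow to the right and rows downward; lengths in mm; the calibration is good to about 2 mm. A picture is of the moment at which its call begins. There is no depth.
- hand_in(): hands the job in; it is judged then, once.
Trained networks look in a picture, given as the dict that the camera call returned (one of the last four; its "shot" number tells which), for a name from the list of things; names that differ only in an ending like _2 or _b are one class to them, and where a whole thing is asked for, a point or a joint stands for the part that bears it (a point fixed in the world has none). Each returns a list of dicts, best first, with "score" (0 to 1); they miss things now and then, are a little off and sometimes report something else, mostly with a low value. They report only what shows in the picture. A call takes as long as a camera call. They do not tell look-alikes from the thing itself.
- models.look_for(picture, target): "location" ([x, y, z] in mm, in world coordinates, good to about 4 mm: the middle of the surface that is visible of it).
- models.place_of(picture, target): "location" ([x, y, z] in mm, in world coordinates, good to about 4 mm: a listed point, or the origin of a listed thing).
The state is a dict: "t": time; "joint_positions": joint angles; "qvel": joint speeds; "effort": joint torques, N m; "ee_pos": TCP position; "orientation": TCP orientation; "ft_force": force on the tool from outside, world axes, zero at the start; "torque": the same for the moment, N m; "opening": opening from 0.0 (shut) to 1.0 (fully open); "gripper_force": force on a finger pad.
Only numpy, scipy, OpenCV 4.12 (cv2) and the standard library are available. Lean on these libraries where they do the work, as an engineer would, in place of code of your own. Each camera call takes 0.05 s, during which the arm holds its last target. There are 200 camera calls.

## Working session

There is one attempt and no reset: what is moved stays moved. The work goes in short steps, Python scripts to look and compute and a tool call to move; the robot and the scene stay as the last step left them, time stands still between calls to the robot, and variables do not carry over. Pictures are saved under pics/ and viewed, at most 10 in all, crops included, and the job is handed in when it is done.

Besides the shell and the picture viewer there is one more tool, called as a command line: name --argument value ..., lists and objects as JSON in quotes. move_arm: Moves the arm, as the interface text tells. Its arguments: {"type":"object","properties":{"linear":{"type":"array"},"turn":{"type":"array"},"fingers":{"type":"array"},"force":{"type":"number"}},"required":["linear","turn","fingers"]}

```bash
mkdir -p pics
cat > h.py <<'E'
import numpy as np, cv2
from scipy.spatial.transform import Rotation as R
from plant import monitor, eyes, models
def ray(p,u,v):
    K=np.array(p["camera_matrix"]);d=np.linalg.solve(K,[u,v,1.]);d=np.array([d[0],-d[1],-d[2]])
    q=np.array(p["orientation"]);return np.array(p["xyz"]),R.from_quat(np.r_[q[1:],q[0]]).apply(d)
def atz(p,u,v,z):
    o,d=ray(p,u,v);return o+d*(z-o[2])/d[2]
def proj(p,X):
    q=np.array(p["orientation"]);c=R.from_quat(np.r_[q[1:],q[0]]).inv().apply(np.array(X)-np.array(p["xyz"]))
    w=np.array(p["camera_matrix"])@np.array([c[0],-c[1],-c[2]]);return w[:2]/w[2]
E
python3 - <<'E'
from h import *
s=monitor.observe();print(s)
for n in("top","side"):
    p=eyes.snapshot(n);cv2.imwrite(f"pics/{n}0.png",p["color"]);print(n,[k for k in p],p["xyz"],p["orientation"])
    for t in("punch","stand","spindle_tip","nut"):
        for r in models.place_of(p,t):print(t,np.round(r["location"]),round(r["score"],2),proj(p,r["location"]).round())
E
```

```text
{'t': 0.0, 'joint_positions': array([ 1.43157467e+00,  2.55768119e-01,  1.07015842e-01, -4.49988026e-04,
       -1.42389375e+00, -2.84617951e-01]), 'qvel': array([-2.27290437e-05,  9.70416900e-04,  1.49415472e-03, -7.40538607e-04,
        3.83853472e-04, -2.47081977e-03]), 'effort': array([-7.49410847e-04, -3.86626983e+01,  2.37935597e+01,  5.36507785e+00,
       -6.26149427e-03, -1.82504090e-05]), 'ee_pos': array([225.93843272, 500.91769527, 230.3929012 ]), 'orientation': array([ 9.38569872e-04,  9.77621497e-01, -2.10369445e-01, -1.54776708e-04]), 'ft_force': array([ 0.58874422, -0.7913011 , -0.05722457]), 'torque': array([0.03226986, 0.03442518, 0.0388286 ]), 'gripper_force': 0.0, 'opening': 1.0051952942071365}
top ['color', 'camera_matrix', 'xyz', 'orientation', 'shot'] [ 346.404012     46.37077661 1465.7690918 ] [ 0.70970121  0.04491369 -0.05074176 -0.70123621]
punch [561. 262.   1.] 0.58 [223. 238.]
punch [504. 189.   1.] 0.45 [251. 261.]
stand [ 612. -188.    2.] 0.92 [403. 220.]
stand [563.  11.  -2.] 0.76 [323. 239.]
spindle_tip [561.  10. 101.] 0.84 [325. 233.]
spindle_tip [ 614. -188.  102.] 0.6 [410. 212.]
nut [559.  12.  86.] 0.52 [324. 235.]
nut [ 614. -186.   90.] 0.41 [408. 212.]
side ['color', 'camera_matrix', 'xyz', 'orientation', 'shot'] [ 528.54138824 -890.58468936  736.72480973] [ 0.88695587  0.46157824 -0.00778446 -0.0139361 ]
punch [557. 258.   4.] 0.64 [310. 218.]
punch [502. 183.  -6.] 0.62 [290. 237.]
stand [560.  10.   4.] 0.69 [314. 274.]
stand [ 619. -187.   -1.] 0.62 [345. 336.]
spindle_tip [560.  16. 105.] 0.79 [314. 238.]
spindle_tip [ 609. -187.   97.] 0.74 [343. 301.]
nut [ 614. -188.   85.] 0.71 [345. 305.]
nut [559.  11.  88.] 0.44 [313. 246.]
```

View pics/top0.png

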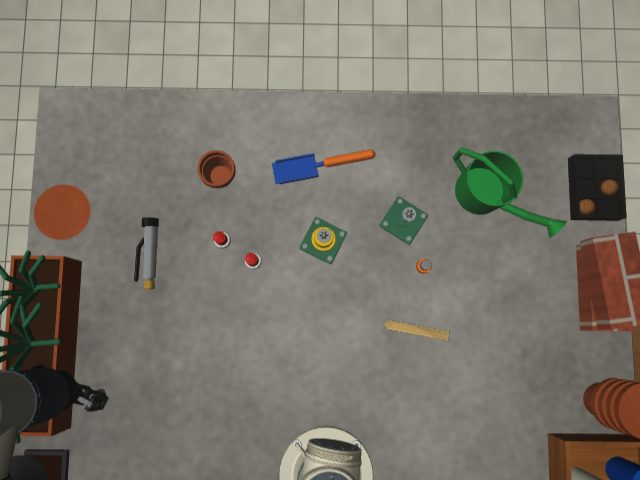

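View pics/side0.png

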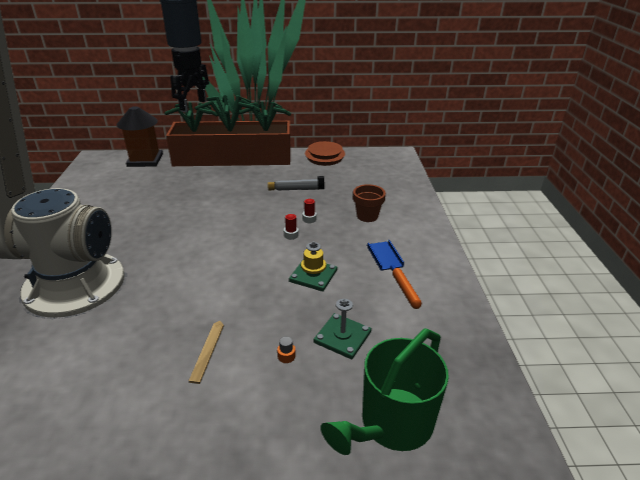

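Run:
```python
import cv2
a=cv2.imread("pics/top0.png")[190:290,200:450]
b=cv2.imread("pics/side0.png")[190:370,260:400]
a=cv2.resize(a,None,fx=3.2,fy=3.2,interpolation=3)
cv2.imwrite("pics/crop.png",a)
```

```text
(no output)
```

View pics/crop.png

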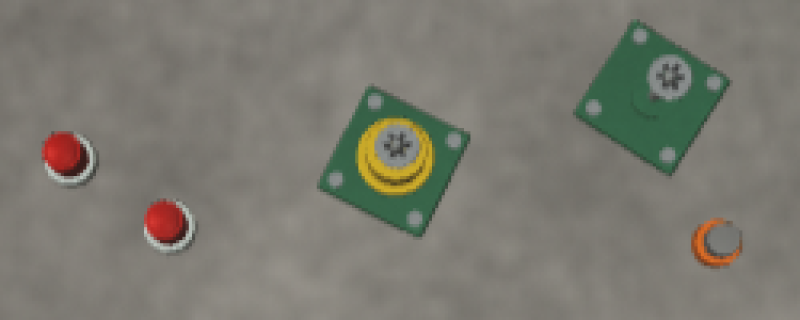

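Punch candidates are at top pixels (221,239) and (252,261). I take (252,261), at about (503,186), because its smaller y puts it farthest right. Stand candidates are at (323,239) and (403,220). I take (323,239), at about (561,11), which is nearer the base and carries the yellow roller. The crop confirms both.

move_arm --linear '[[3.1,-3.5,0],[6.2,-7,0],[9.3,-10.5,0],[12.4,-14,0],[15.5,-17.5,0],[18.6,-21,0],[21.7,-24.5,0],[24.8,-28,0]]' --turn '[[0,0,0],[0,0,0],[0,0,0],[0,0,0],[0,0,0],[0,0,0],[0,0,0],[0,0,0]]' --fingers '[8.5,8.5,8.5,8.5,8,7.5,7,7]' --force 60

```text
t: 1.3
ee_pos: [475.2, 219.7, 231.6]
orientation: [-0.0, 0.978, -0.21, 0.0]
ft_force: [0.2, 0.5, -0.2]
opening: 0.819
gripper_force: 0.0
```

move_arm --linear '[[2.8,-3.2,0],[2.8,-3.2,0],[2.8,-3.2,0],[2.8,-3.2,0]]' --turn '[[0,0,0],[0,0,0],[0,0,0],[0,0,0]]' --fingers '[7,7,7,7]'

```text
t: 1.7
ee_pos: [501.8, 189.8, 231.3]
orientation: [-0.0, 0.978, -0.21, -0.0]
ft_force: [0.3, 0.6, 0.6]
opening: 0.817
gripper_force: 0.0
```

Run:
```python
from h import *
s=monitor.observe();print(s["t"],s["ee_pos"],s["orientation"],s["opening"],s["ft_force"])
p=eyes.snapshot("wrist");cv2.imwrite("pics/w1.png",p["color"]);print(p["xyz"],p["orientation"])
for t in("punch","stand","spindle_tip","nut"):
    for r in models.place_of(p,t):print(t,np.round(r["location"]),round(r["score"],2),proj(p,r["location"]).round())
```

```text
1.7 [501.81260357 189.79888515 231.28475972] [-1.00647488e-04  9.77676565e-01 -2.10115483e-01 -8.87524433e-05] 0.8172438458785707 [0.28512755 0.56834965 0.59465359]
[571.26339565 158.75763517 375.11722433] [-0.53706601  0.0814371  -0.12671916  0.82998214]
punch [553. 264.   2.] 0.94 [240. 182.]
punch [500. 187.   3.] 0.76 [328. 198.]
spindle_tip [560.   9.  98.] 0.67 [529.  44.]
nut [559.  12.  86.] 0.85 [517.  51.]
```

View pics/w1.png

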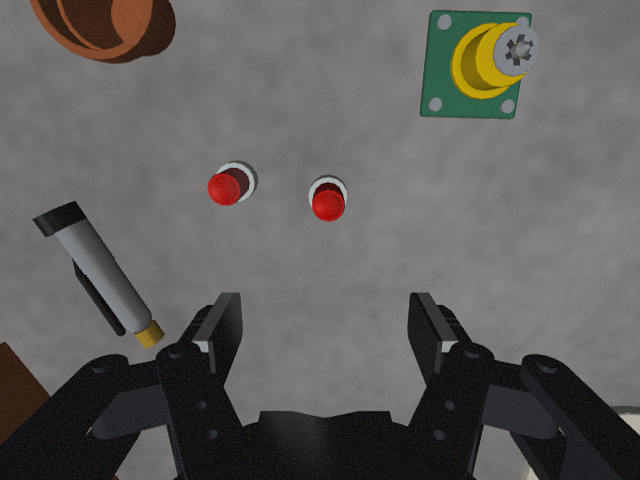

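The wrist view shows the wanted punch at (328,198), the other one at (228,185), and the nut and spindle at (518,48).

```bash
cat >> h.py <<'E'
from scipy.optimize import least_squares
def redblob(img,near):
    hsv=cv2.cvtColor(img,cv2.COLOR_BGR2HSV);m=(((hsv[...,0]<6)|(hsv[...,0]>174))&(hsv[...,1]>170)&(hsv[...,2]>50)).astype(np.uint8)
    n,l,st,c=cv2.connectedComponentsWithStats(m)
    i=min((i for i in range(1,n) if st[i,4]>30),key=lambda i:np.hypot(*(c[i]-near)))
    return st[i],c[i]
def sil(p,X,z0=20,h=43):
    a=np.linspace(0,2*np.pi,48)
    rings=[(15,z0),(15,z0+h-6),(13,z0+h-2.),(9,z0+h)]
    P=np.array([proj(p,[X[0]+r*np.cos(t),X[1]+r*np.sin(t),z]) for r,z in rings for t in a])
    H=cv2.convexHull((P*16).astype(np.float32));M=cv2.moments(H);return np.array([M["m10"],M["m01"]])/M["m00"]/16
def fit(p,guess,z0=20):
    st,c=redblob(p["color"],sil(p,guess,z0))
    return least_squares(lambda X:sil(p,X,z0)-c,guess,diff_step=1e-3).x,st,c
E
python3 - <<'E'
from h import *
for n in("top","side","wrist"):
    p=eyes.snapshot(n)
    try: print(n,*fit(p,[502.,187.]))
    except Exception as e: print(n,e)
    # nut gray blob near yellow: model
    for t in("nut","spindle_tip","stand"):
        for r in models.place_of(p,t):print(t,np.round(r["location"],1),round(r["score"],2))
E
```

```text
top min() iterable argument is empty
nut [560.5  10.9  88.5] 0.65
nut [ 613.4 -187.6   87.2] 0.63
spindle_tip [ 614.6 -183.6   99.7] 0.88
spindle_tip [557.8   9.2  96.8] 0.74
stand [ 609.7 -188.6    2.8] 0.87
stand [561.1  12.9  -2.6] 0.86
side [504.0722672  212.44692012] [286 214  10   6  52] [290.34615385 216.57692308]
nut [ 610.9 -186.9   85.7] 0.7
nut [559.3   9.9  86.7] 0.61
spindle_tip [560.3  14.  101.1] 0.78
spindle_tip [ 611.5 -186.8  102.4] 0.58
stand [ 6.163e+02 -1.860e+02 -4.000e-01] 0.92
stand [559.7  12.2   5.9] 0.72
wrist [504.38617832 185.85783099] [312 183  32  39 947] [327.50580781 202.68004224]
nut [557.3  10.2  86.4] 0.85
spindle_tip [560.   11.1  98. ] 0.63
```

move_arm --linear '[[0.1,-0.3,-4],[0.1,-0.3,-8],[0.1,-0.3,-12],[0.1,-0.3,-16],[0.1,-0.3,-18.5],[0.1,-0.3,-20],[0.1,-0.3,-21.1],[0.1,-0.3,-21.1]]' --turn '[[0,0,0],[0,0,0],[0,0,0],[0,0,0],[0,0,0],[0,0,0],[0,0,0],[0,0,0]]' --fingers '[6.5,6.5,6.5,6.5,6.5,6.5,6.5,6.5]'

```text
t: 3.35
ee_pos: [502.4, 185.9, 19.0]
orientation: [0.001, 0.978, -0.21, -0.001]
ft_force: [0.3, -0.8, 0.3]
opening: 0.762
gripper_force: 0.0
```

move_arm --linear '[[0,0,0],[0,0,0],[0,0,0],[0,0,0],[0,0,0],[0,0,0],[0,0,0],[0,0,0]]' --turn '[[0,0,0],[0,0,0],[0,0,0],[0,0,0],[0,0,0],[0,0,0],[0,0,0],[0,0,0]]' --fingers '[5,4,2,2,2,2,2,2]' --force 80

```text
t: 4.15
ee_pos: [503.8, 186.6, 21.4]
orientation: [-0.001, 0.978, -0.21, 0.001]
ft_force: [-1.1, -0.3, 5.8]
opening: 0.331
gripper_force: 78.3
```

move_arm --linear '[[0,0,1],[0,0,3],[0,0,6],[0,0,10],[0,0,13],[0,0,13],[0,0,13]]' --turn '[[0,0,0],[0,0,0],[0,0,0],[0,0,0],[0,0,0],[0,0,0],[0,0,0]]' --fingers '[2,2,2,2,2,2,2]'

```text
t: 4.85
ee_pos: [503.0, 186.6, 150.9]
orientation: [-0.001, 0.978, -0.21, 0.0]
ft_force: [-0.2, -0.4, -2.0]
opening: 0.329
gripper_force: 78.8
```

Run:
```python
from h import *
s=monitor.observe();print(s["t"],s["ee_pos"],s["orientation"],s["opening"],s["ft_force"],s["gripper_force"])
p=eyes.snapshot("wrist");cv2.imwrite("pics/w2.png",p["color"])
print(fit(p,list(s["ee_pos"][:2]),20+130))
for t in("nut","spindle_tip","punch"):
    for r in models.place_of(p,t):print(t,np.round(r["location"],1),round(r["score"],2))
```

```text
4.85 [503.04780252 186.60160237 150.90891192] [-7.87052781e-04  9.77607289e-01 -2.10436023e-01  2.22901869e-04] 0.32864138307506374 [-0.23758797 -0.44765674 -1.97848237] 78.75359594996553
(array([503.39662006, 186.51495074]), array([ 283,  267,   84,  120, 7662], dtype=int32), array([325.02088228, 330.60871835]))
nut [558.2  13.2  90.1] 0.78
spindle_tip [557.5  11.2  96.1] 0.64
punch [ 5.530e+02  2.642e+02 -1.000e-01] 0.64
punch [501.5 184.8 132.1] 0.55
```

View pics/w2.png

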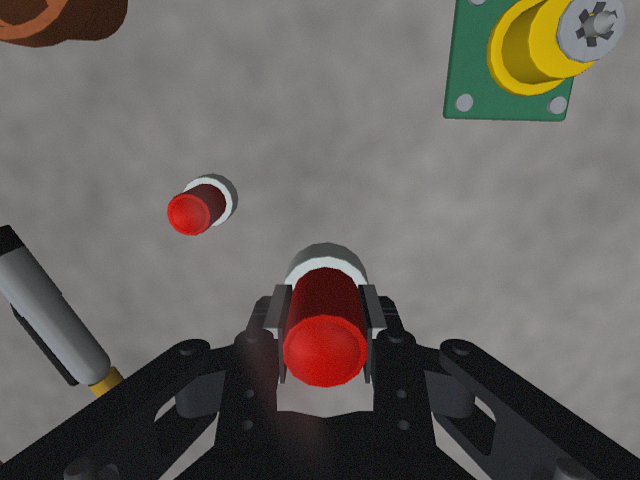

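The punch is held upright at (325,330), and the nut shows at (590,25) upper right. Next I move so the wrist camera sits over the nut.

move_arm --linear '[[-0.2,-2.5,2],[-0.5,-6,2],[-1,-10,2],[-1.2,-13,2],[-1.2,-14.5,2],[-1.2,-14.5,2],[-1.2,-14.5,2]]' --turn '[[0,0,0],[0,0,0],[0,0,0],[0,0,0],[0,0,0],[0,0,0],[0,0,0]]' --fingers '[2,2,2,2,2,2,2]'

```text
t: 5.75
ee_pos: [491.2, 41.5, 169.8]
orientation: [0.0, 0.978, -0.211, -0.0]
ft_force: [-0.4, 0.9, -0.5]
opening: 0.334
gripper_force: 78.9
```

Run:
```python
from h import *
s=monitor.observe();print(s["t"],s["ee_pos"],s["opening"],s["ft_force"])
for n in("wrist","top","side"):
    p=eyes.snapshot(n);cv2.imwrite("pics/x_%s.png"%n,p["color"]);print(n,p["xyz"],proj(p,[560,11,90]))
    for t in("nut","spindle_tip"):
        for r in models.place_of(p,t)[:2]:print(t,np.round(r["location"],1),round(r["score"],2))
    if n=="wrist":
        print(fit(p,list(s["ee_pos"][:2]),20+150)[0])
        hsv=cv2.cvtColor(p["color"],cv2.COLOR_BGR2HSV);m=((abs(hsv[...,0].astype(int)-27)<7)&(hsv[...,1]>150)&(hsv[...,2]>60)).astype(np.uint8)
        n_,l,st,c=cv2.connectedComponentsWithStats(m);print([(list(a),b) for a,b in zip(st[1:],c[1:]) if a[4]>100])
        np.set_printoptions(suppress=True)
        u,v=map(int,proj(p,[560,11,90]));y0=max(v-110,0);x0=max(u-110,0)
        cv2.imwrite("pics/c3.png",cv2.resize(p["color"][y0:v+110,x0:u+110],None,fx=2.6,fy=2.6,interpolation=2));print("crop",x0,y0)
```

```text
5.75 [491.16277641  41.54563627 169.80921327] 0.3338934027005259 [-0.36130891  0.93930596 -0.46117192]
wrist [560.66954053  10.48974175 313.59368548] [324.43890494 122.8466746 ]
nut [558.3  10.   87.8] 0.86
spindle_tip [561.1  10.1  99.5] 0.87
[492.1455148   41.17820328]
[([np.int32(282), np.int32(81), np.int32(81), np.int32(86), np.int32(2818)], array([322.67494677, 122.12881476]))]
crop 214 12
top [ 346.404012     46.37077661 1465.7690918 ] [324.35472674 233.93884855]
nut [ 693.6 -382.4   -2.2] 0.71
nut [ 614.2 -188.9   87.9] 0.6
spindle_tip [ 616.5 -182.9   96.5] 0.62
spindle_tip [ 693.  -385.    -4.7] 0.58
side [ 528.54138824 -890.58468936  736.72480973] [313.78387714 244.76016203]
nut [ 612.  -187.8   85. ] 0.59
nut [558.2  10.8  87.4] 0.46
spindle_tip [ 609.  -187.6   97.8] 0.63
spindle_tip [560.8  14.1 103. ] 0.6
```

View pics/c3.png

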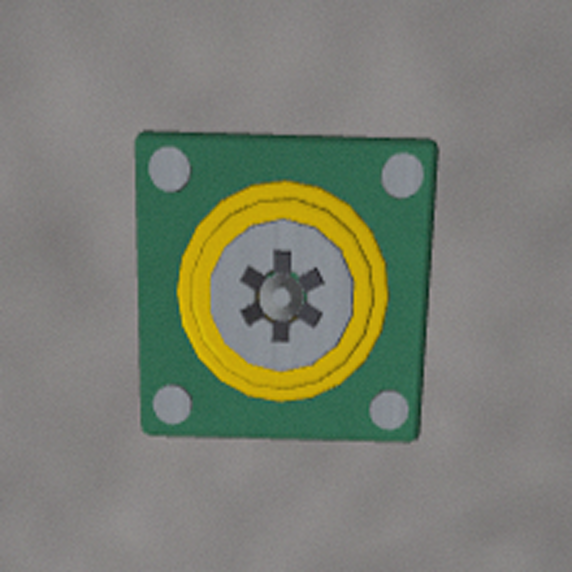

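The camera looks straight down the spindle. The nut disc is centred at full-image pixel (322.5,125.7), with the tip at (322.1,126.2).

Run:
```python
from h import *
p=eyes.snapshot("wrist");s=monitor.observe()
for z in(86,92): print(atz(p,322.46,125.65,z))
print(atz(p,322.1,126.2,100), s["ee_pos"], fit(p,list(s["ee_pos"][:2]),170)[0])
```

```text
[559.09472974  12.96785368  86.        ]
[559.13446131  12.90774949  92.        ]
[558.99845563  13.13732925 100.        ] [491.17829581  41.5748649  170.29863034] [491.8924296   41.39715349]
```

move_arm --linear '[[2.5,-1.1,0],[5,-2.1,0],[6.8,-2.9,0],[6.8,-2.9,0],[6.8,-2.9,-2.5],[6.8,-2.9,-4],[6.8,-2.9,-4],[6.8,-2.9,-4]]' --turn '[[0,0,0],[0,0,0],[0,0,0],[0,0,0],[0,0,0],[0,0,0],[0,0,0],[0,0,0]]' --fingers '[2,2,2,2,2,2,2,2]'

```text
t: 7.05
ee_pos: [559.1, 12.4, 130.8]
orientation: [0.0, 0.978, -0.21, 0.0]
ft_force: [-0.2, 0.1, -1.3]
opening: 0.326
gripper_force: 78.9
```

Run:
```python
from h import *
s=monitor.observe();print(s["t"],s["ee_pos"],s["opening"],s["ft_force"])
for n in("side","top"):
    p=eyes.snapshot(n)
    if n=="side":cv2.imwrite("pics/s4.png",cv2.resize(p["color"][190:300,250:390],None,fx=5,fy=5,interpolation=2))
    for t in("punch","spindle_tip","nut"):
        for r in models.place_of(p,t)[:3]:print(n,t,np.round(r["location"],1),round(r["score"],2))
```

```text
7.05 [559.11486586  12.42027833 130.83741866] 0.3261654957422414 [-0.20338557  0.08308438 -1.34834509]
side punch [553.    7.6 104.3] 0.77
side spindle_tip [561.1  14.5 101. ] 0.86
side spindle_tip [ 611.3 -187.4   99.7] 0.6
side nut [ 611.7 -187.3   88. ] 0.67
side nut [561.   11.9  89.2] 0.41
top spindle_tip [557.7  12.8  97.1] 0.96
top spindle_tip [ 614.9 -185.1   97.3] 0.62
top nut [ 613.6 -187.3   85.9] 0.67
```

View pics/s4.png

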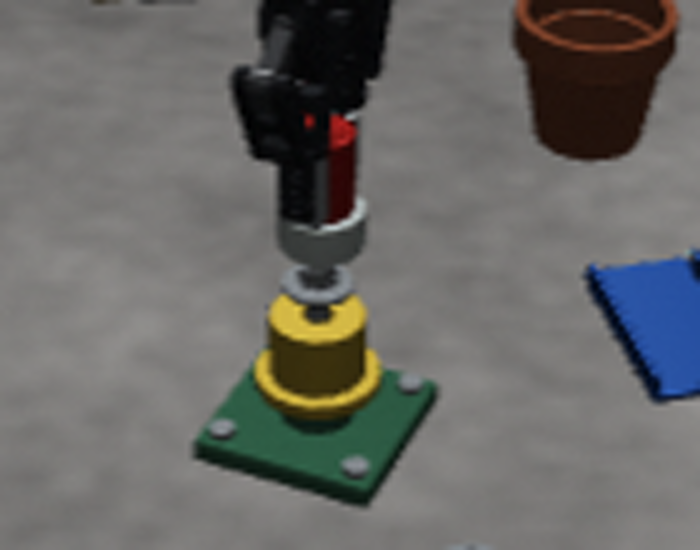

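Punch foot (322,235) sits over the nut (318,283) in the crop, so it's aligned within about 1 mm. I descend slowly from here.

move_arm --linear '[[0,0,-0.4],[0,0,-0.8],[0,0,-1.1],[0,0,-1.3],[0,0,-1.5],[0,0,-1.5]]' --turn '[[0,0,0],[0,0,0],[0,0,0],[0,0,0],[0,0,0],[0,0,0]]' --fingers '[2,2,2,2,2,2]'

```text
t: 8.05
ee_pos: [558.8, 12.5, 114.8]
orientation: [0.0, 0.978, -0.21, -0.001]
ft_force: [-0.1, 1.0, -1.2]
opening: 0.329
gripper_force: 78.9
```

move_arm --linear '[[0,0,-0.1],[0,0,-0.2],[0,0,-0.3],[0,0,-0.3]]' --turn '[[0,0,0],[0,0,0],[0,0,0],[0,0,0]]' --fingers '[2,2,2,2]'

```text
t: 8.45
ee_pos: [558.9, 12.5, 112.1]
orientation: [-0.0, 0.978, -0.21, -0.0]
ft_force: [-1.6, 1.6, -1.1]
opening: 0.333
gripper_force: 78.8
```

move_arm --linear '[[0,0,-0.1],[0,0,-0.1],[0,0,-0.2],[0,0,-0.2]]' --turn '[[0,0,0],[0,0,0],[0,0,0],[0,0,0]]' --fingers '[2,2,2,2]'

```text
t: 8.85
ee_pos: [558.9, 12.5, 110.1]
orientation: [-0.0, 0.978, -0.21, -0.0]
ft_force: [-3.0, 2.6, -0.6]
opening: 0.328
gripper_force: 78.8
```

move_arm --linear '[[0,0,-0.1],[0,0,-0.1],[0,0,-0.2],[0,0,-0.2]]' --turn '[[0,0,0],[0,0,0],[0,0,0],[0,0,0]]' --fingers '[2,2,2,2]'

```text
t: 9.25
ee_pos: [559.1, 12.4, 109.2]
orientation: [-0.0, 0.978, -0.21, 0.0]
ft_force: [-6.5, 3.6, 6.5]
opening: 0.328
gripper_force: 79.5
```

move_arm --linear '[[0,0,-0.1],[0,0,-0.1],[0,0,-0.2],[0,0,-0.2]]' --turn '[[0,0,0],[0,0,0],[0,0,0],[0,0,0]]' --fingers '[2,2,2,2]'

```text
t: 9.65
ee_pos: [559.2, 12.4, 107.9]
orientation: [-0.0, 0.978, -0.21, 0.001]
ft_force: [-8.1, 4.0, 11.0]
opening: 0.329
gripper_force: 79.6
```

move_arm --linear '[[-0.05,0,0],[-0.1,0.05,0],[-0.1,0.05,0]]' --turn '[[0,0,0],[0,0,0],[0,0,0]]' --fingers '[2,2,2]'

```text
t: 9.95
ee_pos: [559.0, 12.4, 107.9]
orientation: [0.0, 0.978, -0.21, 0.001]
ft_force: [-4.7, 1.7, 7.7]
opening: 0.331
gripper_force: 79.5
```

move_arm --linear '[[-0.05,0,0],[-0.1,0.05,0],[-0.1,0.05,0]]' --turn '[[0,0,0],[0,0,0],[0,0,0]]' --fingers '[2,2,2]'

```text
t: 10.25
ee_pos: [558.8, 12.6, 107.9]
orientation: [0.0, 0.978, -0.21, 0.002]
ft_force: [-1.7, -1.1, 7.2]
opening: 0.331
gripper_force: 79.4
```

move_arm --linear '[[0,0,-0.1],[0,0,-0.2],[0,0,-0.3],[0,0,-0.4]]' --turn '[[0,0,0],[0,0,0],[0,0,0],[0,0,0]]' --fingers '[2,2,2,2]'

```text
t: 10.65
ee_pos: [558.8, 12.6, 104.5]
orientation: [0.0, 0.978, -0.21, 0.002]
ft_force: [-3.6, -0.6, 9.6]
opening: 0.333
gripper_force: 79.3
```

move_arm --linear '[[0,0,-0.05],[0,0,-0.1],[0,0,-0.15],[0,0,-0.2]]' --turn '[[0,0,0],[0,0,0],[0,0,0],[0,0,0]]' --fingers '[2,2,2,2]'

```text
t: 11.05
ee_pos: [558.8, 12.6, 102.5]
orientation: [0.0, 0.978, -0.21, 0.002]
ft_force: [-3.1, -0.1, 9.4]
opening: 0.332
gripper_force: 79.3
```

move_arm --linear '[[-0.05,0,-0.05],[-0.05,0,-0.1]]' --turn '[[0,0,0],[0,0,0]]' --fingers '[2,2]'

```text
t: 11.25
ee_pos: [558.7, 12.6, 101.7]
orientation: [0.0, 0.978, -0.21, 0.003]
ft_force: [-1.7, -0.5, 9.8]
opening: 0.327
gripper_force: 79.3
```

move_arm --linear '[[0,0,-0.05],[0,0,-0.1]]' --turn '[[0,0,0],[0,0,0]]' --fingers '[2,2]'

```text
t: 11.45
ee_pos: [558.8, 12.6, 100.7]
orientation: [0.0, 0.978, -0.21, 0.003]
ft_force: [-1.0, -0.9, 9.2]
opening: 0.333
gripper_force: 79.3
```

move_arm --linear '[[0,0,-0.05],[0,0,-0.1]]' --turn '[[0,0,0],[0,0,0]]' --fingers '[2,2]'

```text
t: 11.65
ee_pos: [558.8, 12.6, 99.7]
orientation: [0.0, 0.978, -0.21, 0.003]
ft_force: [-2.3, -1.4, 10.0]
opening: 0.331
gripper_force: 79.3
```

move_arm --linear '[[0,0,-0.05],[0,0,-0.1]]' --turn '[[0,0,0],[0,0,0]]' --fingers '[2,2]'

```text
t: 11.85
ee_pos: [558.8, 12.6, 98.7]
orientation: [0.0, 0.978, -0.21, 0.003]
ft_force: [-2.7, -0.6, 10.7]
opening: 0.334
gripper_force: 79.3
```

move_arm --linear '[[0,0,-0.05],[0,0,-0.1]]' --turn '[[0,0,0],[0,0,0]]' --fingers '[2,2]'

```text
t: 12.05
ee_pos: [558.8, 12.6, 97.7]
orientation: [0.0, 0.978, -0.21, 0.003]
ft_force: [-2.9, -1.2, 10.8]
opening: 0.331
gripper_force: 79.3
```

move_arm --linear '[[0,0,-0.05],[0,0,-0.1]]' --turn '[[0,0,0],[0,0,0]]' --fingers '[2,2]'

```text
t: 12.25
ee_pos: [558.8, 12.6, 96.7]
orientation: [0.0, 0.978, -0.21, 0.003]
ft_force: [-2.7, 0.0, 9.2]
opening: 0.33
gripper_force: 79.3
```

move_arm --linear '[[0,0,-0.05],[0,0,-0.1]]' --turn '[[0,0,0],[0,0,0]]' --fingers '[2,2]'

```text
t: 12.45
ee_pos: [558.8, 12.6, 95.7]
orientation: [0.0, 0.978, -0.21, 0.003]
ft_force: [-3.2, -0.3, 10.2]
opening: 0.327
gripper_force: 79.3
```

move_arm --linear '[[0,0,-0.05]]' --turn '[[0,0,0]]' --fingers '[2]'

```text
t: 12.55
ee_pos: [558.7, 12.6, 95.2]
orientation: [0.0, 0.978, -0.21, 0.003]
ft_force: [-3.0, -0.4, 10.7]
opening: 0.328
gripper_force: 79.3
```

move_arm --linear '[[0,0,-0.05]]' --turn '[[0,0,0]]' --fingers '[2]'

```text
t: 12.65
ee_pos: [558.8, 12.6, 94.7]
orientation: [0.0, 0.978, -0.21, 0.003]
ft_force: [-2.8, -0.2, 10.1]
opening: 0.332
gripper_force: 79.3
```

move_arm --linear '[[0,0,-0.05]]' --turn '[[0,0,0]]' --fingers '[2]'

```text
t: 12.75
ee_pos: [558.8, 12.6, 94.3]
orientation: [0.0, 0.978, -0.21, 0.003]
ft_force: [-3.8, 0.7, 11.6]
opening: 0.328
gripper_force: 79.4
```

move_arm --linear '[[0,0,-0.05]]' --turn '[[0,0,0]]' --fingers '[2]'

```text
t: 12.85
ee_pos: [558.8, 12.6, 94.0]
orientation: [0.0, 0.978, -0.21, 0.003]
ft_force: [-2.6, -1.0, 12.7]
opening: 0.328
gripper_force: 79.4
```

move_arm --linear '[[0,0,-0.05]]' --turn '[[0,0,0]]' --fingers '[2]'

```text
t: 12.95
ee_pos: [558.8, 12.6, 93.6]
orientation: [0.0, 0.978, -0.21, 0.003]
ft_force: [-3.3, -1.3, 12.8]
opening: 0.33
gripper_force: 79.5
```

move_arm --linear '[[0,0,-0.05]]' --turn '[[0,0,0]]' --fingers '[2]'

```text
t: 13.05
ee_pos: [558.8, 12.6, 93.3]
orientation: [0.0, 0.978, -0.21, 0.003]
ft_force: [-4.5, -0.9, 13.5]
opening: 0.333
gripper_force: 79.6
```

move_arm --linear '[[0,0,-0.03],[0,0,-0.03]]' --turn '[[0,0,0],[0,0,0]]' --fingers '[2,2]'

```text
t: 13.25
ee_pos: [558.8, 12.6, 93.1]
orientation: [0.0, 0.978, -0.21, 0.003]
ft_force: [-4.2, -0.6, 14.7]
opening: 0.329
gripper_force: 79.7
```

Contact came at TCP z about 94.6. The seal is now squeezed about 2.0–2.4 mm by both travel and force. I lift off now.

move_arm --linear '[[0,0,0.3],[0,0,1],[0,0,2],[0,0,3.5],[0,0,5.5],[0,0,7],[0,0,7],[0,0,7]]' --turn '[[0,0,0],[0,0,0],[0,0,0],[0,0,0],[0,0,0],[0,0,0],[0,0,0],[0,0,0]]' --fingers '[2,2,2,2,2,2,2,2]'

```text
t: 14.05
ee_pos: [556.6, 13.5, 159.8]
orientation: [-0.0, 0.978, -0.21, 0.0]
ft_force: [0.5, 0.4, -1.9]
opening: 0.33
gripper_force: 78.8
```

Run:
```python
from h import *
s=monitor.observe();print(s["t"],s["ee_pos"],s["orientation"],s["opening"],s["ft_force"])
p=eyes.snapshot("wrist")
print(fit(p,list(s["ee_pos"][:2]),20+s["ee_pos"][2]-21))
p=eyes.snapshot("side");cv2.imwrite("pics/s5.png",cv2.resize(p["color"][170:300,250:390],None,fx=4.5,fy=4.5,interpolation=2))
for t in("nut",):
    for r in models.place_of(p,t)[:3]:print(t,np.round(r["location"],1),round(r["score"],2))
```

```text
14.05 [556.62632405  13.45420189 159.78933648] [-1.94896002e-04  9.77620053e-01 -2.10378218e-01  1.62697682e-05] 0.3297111865498749 [ 0.52150808  0.36491353 -1.90241692]
(array([556.92775578,  13.41377065]), array([ 283,  268,   84,  119, 7654], dtype=int32), array([325.06362686, 330.59642017]))
nut [558.7  12.3  71.4] 0.59
nut [ 339.7 -226.3   -5.9] 0.38
```

View pics/s5.png

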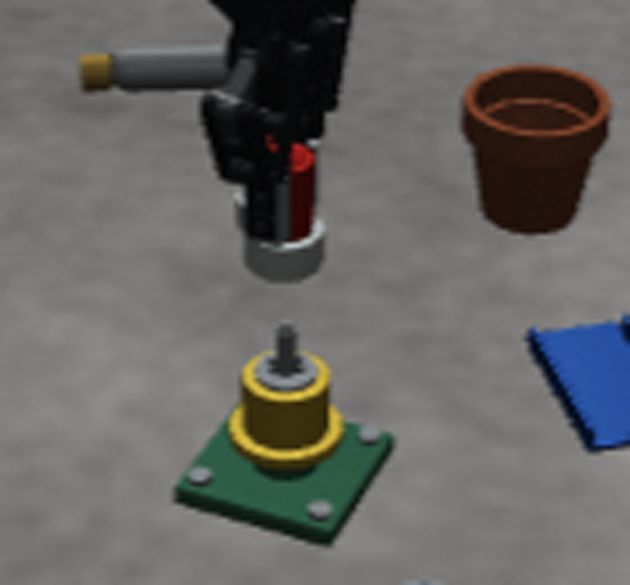

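The nut now sits flush on the roller at (285,375) in the crop, and the punch is clear above it at (285,255). I put the punch back on its free starting spot.

move_arm --linear '[[-1.3,4,0],[-2.6,8,0],[-3.9,12,0],[-4.9,15.5,0],[-5.4,17.3,0],[-5.4,17.3,-4],[-5.4,17.3,-8],[-5.4,17.3,-11.5]]' --turn '[[0,0,0],[0,0,0],[0,0,0],[0,0,0],[0,0,0],[0,0,0],[0,0,0],[0,0,0]]' --fingers '[2,2,2,2,2,2,2,2]'

```text
t: 15.0
ee_pos: [501.6, 186.1, 42.7]
orientation: [0.001, 0.978, -0.21, -0.001]
ft_force: [0.6, -0.1, -1.8]
opening: 0.327
gripper_force: 79.0
```

move_arm --linear '[[0,0,-0.8],[0,0,-1.6],[0,0,-2.1],[0,0,-2.2],[0,0,-2.3],[0,0,-2.3]]' --turn '[[0,0,0],[0,0,0],[0,0,0],[0,0,0],[0,0,0],[0,0,0]]' --fingers '[2,2,2,2,2,2]'

```text
t: 15.6
ee_pos: [503.2, 186.6, 22.8]
orientation: [-0.001, 0.978, -0.21, 0.001]
ft_force: [0.8, 0.4, -0.2]
opening: 0.331
gripper_force: 79.0
```

move_arm --linear '[[0,0,-0.05],[0,0,-0.1],[0,0,-0.1]]' --turn '[[0,0,0],[0,0,0],[0,0,0]]' --fingers '[2,2,2]'

```text
t: 15.9
ee_pos: [502.9, 186.5, 21.5]
orientation: [-0.0, 0.978, -0.21, 0.0]
ft_force: [-0.2, 0.2, 1.8]
opening: 0.328
gripper_force: 79.2
```

move_arm --linear '[[0,0,0],[0,0,0],[0,0,0],[0,0,0],[0,0,0],[0,0,0],[0,0,0]]' --turn '[[0,0,0],[0,0,0],[0,0,0],[0,0,0],[0,0,0],[0,0,0],[0,0,0]]' --fingers '[3.5,4,5,6.5,6.5,6.5,6.5]'

```text
t: 16.6
ee_pos: [502.6, 186.4, 20.9]
orientation: [0.0, 0.978, -0.21, -0.0]
ft_force: [0.9, 0.4, -0.7]
opening: 0.762
gripper_force: 0.0
```

move_arm --linear '[[0,0,1],[0,0,3],[0,0,6],[0,0,10],[0,0,14],[0,0,18],[0,0,20],[0,0,20]]' --turn '[[0,0,0],[0,0,0],[0,0,0],[0,0,0],[0,0,0],[0,0,0],[0,0,0],[0,0,0]]' --fingers '[6.5,6.5,6.5,6.5,6.5,6.5,6.5,6.5]'

```text
t: 17.4
ee_pos: [504.3, 187.0, 225.7]
orientation: [-0.003, 0.978, -0.21, 0.003]
ft_force: [-0.3, -0.4, -0.1]
opening: 0.76
gripper_force: 0.0
```

Run:
```python
from h import *
s=monitor.observe();print(s["t"],s["ee_pos"],s["opening"],s["ft_force"])
p=eyes.snapshot("wrist");cv2.imwrite("pics/w6.png",p["color"]);print(fit(p,[503.,186.5]))
```

```text
17.4 [504.29221832 186.98415723 225.72148788] 0.7603913107492205 [-0.29811784 -0.38819648 -0.10104159]
(array([503.67472179, 186.2102454 ]), array([312, 189,  32,  39, 974], dtype=int32), array([327.37474333, 208.88193018]))
```

View pics/w6.png

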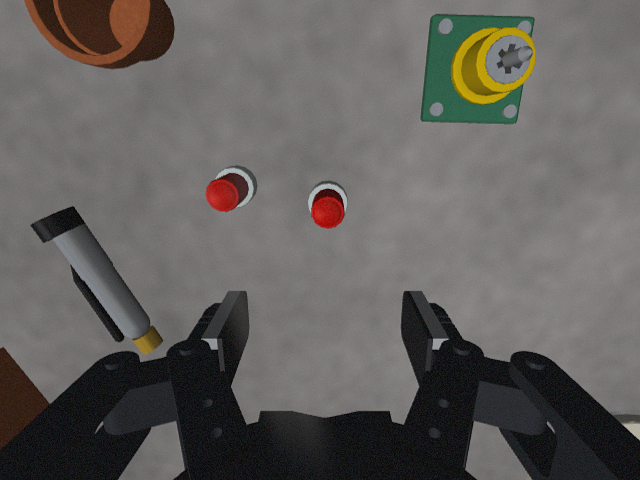

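The punch stands upright at (328,208), the nut is on the roller at (510,60), and the gripper is clear. I hand in.

```bash
python3 -c "
from plant import hand_in;print(hand_in())"
```

```text
the job is handed in; nothing more can be done
None
```

The job is handed in with no verdict shown: the nut is pushed tight on the roller with the seal squeezed an estimated 2.0–2.4 mm (from force and travel), the punch stands upright back on its starting spot about 180 mm from the spindle, and I saw nothing else disturbed.

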